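# Send the print heads off for service

## Robot

A 7-joint arm with a two-finger parallel gripper is mounted at the origin on a cart in front of the work surface, level with it; the furniture and walls round the work are solid. World frame = base frame: x ahead of the robot, y to its left, z up, the work surface at z = 0. Lengths are in m, angles in rad, forces in N, time in s.
With the tool pointing down it reaches from about 0.425 to 0.8 m from the base axis. Payload 8.3 kg.
Tool frame: the origin (TCP) lies between the finger pads; the fingertips stand 22 mm ahead of it and the grasp point (between the pads) lies 3 mm ahead of it; z points along the fingers, y is the line along which they close (so a half turn about z gives the same grasp; the last joint's range is limited). The gripper opens to 85 mm and grips with 20 to 120 N. Pads are 22 mm wide; open, the fingers measure 114 mm over their backs; the gripper's body (76 mm by 85 mm) begins 54 mm behind the grasp point. The pads swing forward as they close: fully open they stand 13 mm farther back than shut.
Start: joints at [1.227, 0.383, 0.016, 1.37, -0.006, 1.388, -0.046], TCP at [0.173, -0.6, 0.253] pointing down, gripper open.
Joint ranges: [-2.95, 2.95], [-0.25, 2.06], [-1.52, 1.56], [0.18, 2.33], [-1.44, 4.58], [0.02, 2.06], [-3.01, 3.01]. Speed limits (rad/s): [2.39, 2.39, 3.01, 3.01, 3.14, 3.14, 3.14].

## Interface

Orientations are given as a rotation vector (axis times angle).
In Python, from bench import status, eyes, ctrl gives the robot as it stands.
- The arm moves only by the shell command python3 -m crank 'ROWS'. ROWS is text: rows parted by semicolons, each of 7 numbers parted by spaces: the shift along the tool's x, y, z each as a share of 1 m, from -1 to 1, then the turn, a rotation vector about the tool's x, y, z each as a share of pi rad, from -1 to 1, then the gripper's target within -1 to 1 (fully open at 1, half-way at 0, shut at -1). In form: x y z ax ay az claw; .... A call has 1 to 10 rows; each row is the pose to reach, as a shift and turn from the pose commanded when the call began, along the tool's axes at that moment, turning the shorter way round; what a row does not reach only later rows make up. A row lasts 1/8 s, in which the tool goes at most 62.5 mm and 10.7 degrees, less where a joint would pass 70% of its speed; a pose out of reach is approached as far as the arm can. A call with a number of a shift or a turn outside -1 to 1 is refused whole. A call with a gripper value outside its range is refused whole. The fingers move at their own pace and stop on an object; the grip force is fixed at half the most. Time passes only in rows, so rows that repeat a pose let the fingers close. It gives the time, the measured TCP pose, the force, the opening and the grip force at its end, in the units of the state.
- status.read_state(): the state, without advancing time (a new reading comes with each control period).
- eyes.read_camera(name): name is "scene" or "top" or "wrist"; returns the picture (480x640x3 uint8, blue, green, red); there is no depth.
- eyes.camera_model(name): a dict with "fx", "fy", "cx", "cy" (pixels), "k1" (the pictures are not rectified: a ray, as slopes to the right and down, at radius r is drawn at 1 + k1 r^2 times it, then the intrinsics apply), "eye" and "attitude" of the camera in the world; the wrist camera has in their place "hand_eye" (4x4, takes a point from camera to tool coordinates, whose origin is the TCP and whose axes are the flange's). Camera axes: x right, y down, z forward; pixel columns grow to the right and rows downward; lengths in m; the calibration is good to about 2 mm. A picture is of the moment at which its call begins: read the wrist's pose just before it. camera_model takes no time and is no camera call.
- ctrl.job_done(): hands the job in; it is judged then, once.
Trained networks look in the newest picture that a camera, given by its name, has taken for a name from the list of things; names that differ only in an ending like _2 or _b are one class to them, and where a whole thing is asked for, a point or a joint stands for the part that bears it (a point fixed in the world has none). Each returns a list of dicts, best first, with "confidence" (0 to 1); they miss things now and then, are a little off and sometimes report something else, mostly with a low value. They report only what shows in the picture. A call takes as long as a camera call.
- eyes.look_for(camera, thing): "centre" ([x, y, z] in m, in world coordinates, good to about 4 mm: the middle of the surface that is visible of it).
The state is a dict: "time_s": time; "joint_pos": joint angles; "joint_velocities": joint speeds; "effort": joint torques, N m; "position": TCP position; "ee_rot": TCP orientation; "wrist_force": force on the tool from outside, world axes, zero at the start; "moment": the same for the moment, N m; "opening": finger opening in m; "grasp_force": force on a finger pad.
Only numpy, scipy, OpenCV 4.12 (cv2) and the standard library are available. Lean on these libraries where they do the work, as an engineer would, in place of code of your own. Each camera call takes 0.05 s, during which the arm holds its last target. There are 200 camera calls.

## Task

The bioprinter's print heads are due for service: take every head there is off the parking dock (press its release button fully down, where it stays, turn the head a quarter turn anticlockwise by its grip bar and lift it out, nothing forced) and stand the heads and the canister of spare nozzles upright in the cells of the carton. Then, once all is packed, close the carton: fold the two short end flaps down first, then the two long flaps flat over them. Leave the timer, the tape and the bottle where they are.

Things in the scene. Friction and masses are not known exactly. Their poses are not given: they have to be found in the camera images.
- dock: fixed parking dock: white slab 92 x 188 x 10 mm, pink foot line, a row of three aluminium bayonet sockets 58 mm across (collar top z 24 mm), buttons on its -x side. Origin: middle of its underside; y along the row, which points roughly away from the robot. Axes of sockets 0, 1, 2 in its frame: x 12, y -60, 0, 60 mm; socket floor, where a docked head stands, z 10 mm
- btn_0_top (a point): middle of the top of the release button of socket 0: pink, 17.6 mm across, 46 mm from the socket's axis on the dock's -x side, 45 mm above the worktop; pressed straight down; its black pod (22 x 26 mm) ends 9 mm below its top
- btn_0 (a joint): travel of that button in m: 0 up (head locked), 0.008 fully down. About 3 N of friction and no spring: it stays where it is left. The locking pins on it free the head once it is more than 0.007 down
- btn_1_top (a point): the same for socket 1
- btn_1 (a joint): the same for socket 1
- btn_2_top (a point): the same for socket 2
- btn_2 (a joint): the same for socket 2
- head_0: print head, pink band, 92 mm high, 0.25 kg; may be absent; in any socket. Origin: middle of underside, z up. Spigot 34 mm across to z 16 mm, two lugs at its foot reaching 24 mm from the axis; dark ribbed cylinder 48 mm across to z 60; grip bar on its flat top, z 60 to 92, 40 mm long along the head's x, 18 mm thick along its y. Docked and locked, its yaw is the dock's
- head_1: the same head with a blue band. How all heads come off: button down, turn anticlockwise seen from above; stop at about 1.74 rad; between 1.4 rad and the stop (aim at 1.5) the lugs stand in the socket's gaps and the head lifts straight out. Docked it has 1.5 mm of play sideways, 1.5 mm up and down
- head_2: the same head with a yellow band
- canister: nozzle canister, 0.25 kg, standing on the worktop: aluminium cylinder 50 mm across and 52 mm high, with a black round knob on top, 28 mm across, from 58 to 90 mm. Origin: middle of its underside. Heavy at its foot
- carton: fixed cardboard carton, open on top, 98 mm (x) by 243 mm (y) outside, walls 3 mm. Origin: middle of its underside; x roughly away from the robot. Partitions 55 mm high make four cells, 57 (y) by 92 mm (x), middles at y 90, 30, -30, -90 mm, floor z 4 mm. Flap creases: long flaps x 47.5 and -47.5, z 105 mm; short flaps y 120 and -120, z 102 mm
- flap_left (a joint): angle of the short end flap on the carton's +y end (the robot's left), 90.5 mm wide, 46.5 mm from crease to free edge, 3 mm thick: 0 folded flat over the carton, 1.57 upright, more when leaning outward (at most 2.5). It stays where left (0.015 N m friction, no spring); pushed inward from outside it folds over and can be pressed down from above
- flap_left_edge (a point): middle of the free edge of that flap
- flap_right (a joint): angle of the short end flap on the carton's -y end (the robot's right), 90.5 mm wide, 46.5 mm from crease to free edge, 3 mm thick: 0 folded flat over the carton, 1.57 upright, more when leaning outward (at most 2.5). It stays where left (0.015 N m friction, no spring); pushed inward from outside it folds over and can be pressed down from above
- flap_right_edge (a point): middle of the free edge of that flap
- flap_near (a joint): angle of the long flap on the carton's -x side (towards the robot), 240 mm wide, 46.5 mm from crease to free edge, 3 mm thick: 0 folded flat over the carton, 1.57 upright, more when leaning outward (at most 2.5). It stays where left (0.015 N m friction, no spring); pushed inward from outside it folds over and can be pressed down from above
- flap_near_edge (a point): middle of the free edge of that flap
- flap_far (a joint): angle of the long flap on the carton's +x side (away from the robot), 240 mm wide, 46.5 mm from crease to free edge, 3 mm thick: 0 folded flat over the carton, 1.57 upright, more when leaning outward (at most 2.5). It stays where left (0.015 N m friction, no spring); pushed inward from outside it folds over and can be pressed down from above
- flap_far_edge (a point): middle of the free edge of that flap
- timer: grey lab timer 70 x 66 x 19 mm, a bystander. Origin: middle of its underside
- tape_roll: roll of tape 104 mm across, 25 mm high, lying on the worktop, a bystander. Origin: middle of its underside
- bottle_media: bottle with an orange cap, 66 x 63 x 138 mm, a bystander. Origin: middle of its underside

How it is judged:
On the way, in this order (a step that is already met when the one before it is completed fails the run):
1. every head and the canister stand upright on the carton's floor, all four flaps still open (z of head_0 in the frame of carton between -0.004 and 0.012 m and x of head_0 in the frame of carton between -0.045 and 0.045 m and y of head_0 in the frame of carton between -0.118 and 0.118 m and angle between each of head_0, head_1, head_2, canister's own z axis and vertical below 0.12 rad and z of head_1 in the frame of carton between -0.004 and 0.012 m and x of head_1 in the frame of carton between -0.045 and 0.045 m and y of head_1 in the frame of carton between -0.118 and 0.118 m and z of head_2 in the frame of carton between -0.004 and 0.012 m and x of head_2 in the frame of carton between -0.045 and 0.045 m and y of head_2 in the frame of carton between -0.118 and 0.118 m and z of canister in the frame of carton between -0.004 and 0.012 m and x of canister in the frame of carton between -0.045 and 0.045 m and y of canister in the frame of carton between -0.118 and 0.118 m and value of joint each of flap_left, flap_right, flap_near, flap_far above 0.8 rad), for 0.2 s.
2. both short end flaps are folded down while both long flaps are still open (value of joint each of flap_left, flap_right below 0.12 rad and value of joint each of flap_near, flap_far above 0.8 rad), for 0.2 s.
3. both long flaps are folded down over them (value of joint each of flap_left, flap_right, flap_near, flap_far below 0.12 rad), for 0.2 s.
At the end, for the whole second after the job is handed in: Every head and the canister stand upright (within 0.12 rad) on the floor of the carton's cells (within 8 mm in height), and all four flaps lie flat (within 0.12 rad of closed), the short ones having been folded before the long ones (all of step 3 and z of head_0 in the frame of carton between -0.004 and 0.012 m and x of head_0 in the frame of carton between -0.045 and 0.045 m and y of head_0 in the frame of carton between -0.118 and 0.118 m and angle between each of head_0, head_1, head_2, canister's own z axis and vertical below 0.12 rad and z of head_1 in the frame of carton between -0.004 and 0.012 m and x of head_1 in the frame of carton between -0.045 and 0.045 m and y of head_1 in the frame of carton between -0.118 and 0.118 m and z of head_2 in the frame of carton between -0.004 and 0.012 m and x of head_2 in the frame of carton between -0.045 and 0.045 m and y of head_2 in the frame of carton between -0.118 and 0.118 m and z of canister in the frame of carton between -0.004 and 0.012 m and x of canister in the frame of carton between -0.045 and 0.045 m and y of canister in the frame of carton between -0.118 and 0.118 m); the robot touches nothing.
It fails at once if the timer is pushed more than 30 mm from its place (distance of timer from where it was at the start of the episode above 0.03 m).
It fails at once if the tape roll is pushed more than 30 mm from its place (distance of tape_roll from where it was at the start of the episode above 0.03 m).
It fails at once if the bottle is pushed more than 30 mm from its place (distance of bottle_media from where it was at the start of the episode above 0.03 m).
It fails at once if a head is forced in its socket (over 80 N) (contact force between any of head_0, head_1, head_2 and dock above 80 N).
Of head_0, head_1, head_2 only 2 to 3 are there at a start; the rules pass over those that are not, and their reading is None.
At some moment in a run one of canister may be knocked a few centimetres aside while the robot is not near it.
It also fails if it takes over 210 s, if anything falls off the work surface, if the arm or the gripper's body presses on something with over 40 N, if the wrist force passes 120 N, or if a joint passes its speed limit or range.

## Working session

There is one attempt and no reset: what is moved stays moved. The work goes in short steps, Python scripts to look and compute and a shell command to move; the robot and the scene stay as the last step left them, time stands still between calls to the robot, and variables do not carry over. Pictures are saved under pics/ and viewed, at most 16 in all, crops included, and the job is handed in when it is done.

```bash
ls; mkdir -p pics
python3 - <<'E'
from bench import status,eyes
import cv2
s=status.read_state();print({k:s[k] for k in('time_s','position','ee_rot','opening','wrist_force')})
for c in('scene','top'):
    cv2.imwrite(f'pics/{c}0.png',eyes.read_camera(c));print(c,eyes.camera_model(c))
    for t in ['dock','btn_0_top','head_0','head_1','head_2','canister','carton','flap_left_edge','flap_right_edge','flap_near_edge','flap_far_edge','timer','tape_roll','bottle_media']:
        print(t,[(round(d['confidence'],2),[round(float(v),3) for v in d['centre']]) for d in eyes.look_for(c,t)][:4])
print(eyes.camera_model('wrist'))
E
```

```text
pics
{'time_s': 0.0, 'position': array([ 0.17309735, -0.60007423,  0.25225727]), 'ee_rot': array([-3.10875369e+00, -4.39390676e-01,  4.69053619e-04]), 'opening': 0.08550353174325617, 'wrist_force': array([ 0.33225573, -0.40497952, -0.16458417])}
scene {'fx': 504.5381686667459, 'fy': 504.5381686667459, 'cx': 319.41920776343113, 'cy': 244.61065702045045, 'k1': -0.0643089325762377, 'eye': array([-0.56580179,  0.48282877,  0.71607573]), 'attitude': array([-1.21164294,  1.9693295 , -1.20115211])}
dock [(0.61, [0.446, -0.005, 0.014])]
btn_0_top [(0.54, [0.493, 0.166, 0.126])]
head_0 [(0.89, [0.575, -0.019, 0.064]), (0.64, [0.454, -0.043, 0.067]), (0.58, [0.514, -0.028, 0.068])]
head_1 [(0.89, [0.575, -0.019, 0.064]), (0.64, [0.454, -0.043, 0.067]), (0.58, [0.514, -0.028, 0.068])]
head_2 [(0.89, [0.575, -0.019, 0.064]), (0.64, [0.454, -0.043, 0.067]), (0.58, [0.514, -0.028, 0.068])]
canister [(0.74, [0.473, 0.067, 0.046])]
carton [(0.77, [0.432, 0.302, 0.092])]
flap_left_edge [(0.53, [0.434, 0.428, 0.125])]
flap_right_edge [(0.88, [0.486, 0.164, 0.127]), (0.54, [0.52, 0.314, 0.128]), (0.4, 
[... 883 characters left out ...]
)]
flap_right_edge [(0.59, [0.484, 0.171, 0.125])]
flap_near_edge [(0.88, [0.411, 0.287, 0.122])]
flap_far_edge []
timer [(0.97, [0.459, -0.245, 0.017])]
tape_roll []
bottle_media [(0.44, [0.596, -0.559, 0.136])]
{'fx': 395.52840861855566, 'fy': 395.52840861855566, 'cx': 317.0020407644598, 'cy': 236.50719876503794, 'k1': -0.0015995310472086185, 'hand_eye': array([[-2.02660069e-05, -9.49012596e-01, -3.15238151e-01,
         8.03819004e-02],
       [ 9.99999731e-01, -2.50237759e-04,  6.89043454e-04,
         9.00897358e-04],
       [-7.32795405e-04, -3.15238052e-01,  9.49012346e-01,
        -1.21145428e-01],
       [ 0.00000000e+00,  0.00000000e+00,  0.00000000e+00,
         1.00000000e+00]])}
```

View pics/scene0.png

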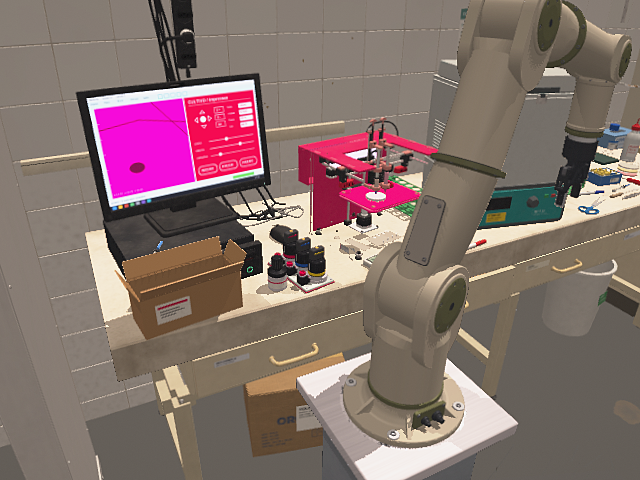

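View pics/top0.png

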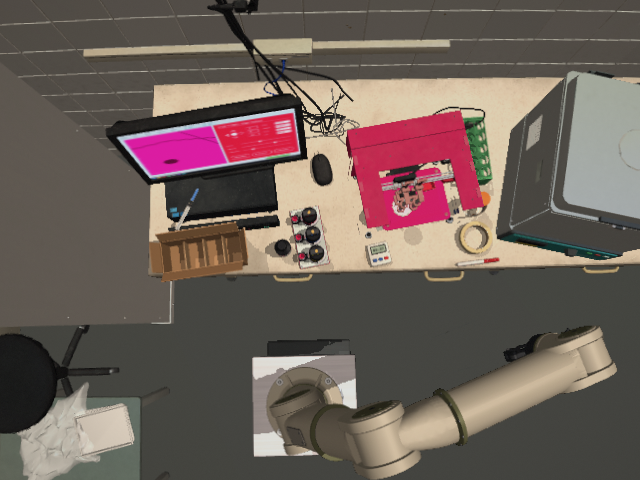

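The pictures show three heads on the dock: scene near (300,255), top near (310,235). The canister is left of it at top (283,247), and the open carton with four cells is at top (205,250). I'll write the helpers and move to a close wrist view.

```bash
cat > h.py <<'E'
import numpy as np, cv2
from scipy.spatial.transform import Rotation as R
from bench import status, eyes
def pose():
    s=status.read_state(); return np.array(s['position']), R.from_rotvec(s['ee_rot']), s
def down(psi): return R.from_euler('z',psi)*R.from_euler('x',np.pi)
def yaw(r): x=r.as_matrix()[:,0]; return np.arctan2(x[1],x[0])
def rows(ts, base=None):
    """ts: list of (x,y,z,psi); prints shift/turn rows from measured (or base) pose"""
    if base is None: p,r,_=pose()
    else: p,r=np.array(base[:3]),down(base[3])
    for t in ts:
        d=r.inv().apply(np.array(t[:3])-p); w=(r.inv()*down(t[3])).as_rotvec()/np.pi
        print(' '.join(f'{v:.4f}' for v in np.r_[d,w]))
def cam(name, p=None, r=None):
    m=eyes.camera_model(name)
    if name=='wrist':
        if p is None: p,r,_=pose()
        H=np.array(m['hand_eye']); return m, r.apply(H[:3,3])+p, r.as_matrix()@H[:3,:3]
    return m, np.array(m['eye']), R.from_rotvec(m['attitude']).as_matrix()
def px2w(c,uv,z):
    m,e,A=c; q=np.array([(uv[0]-m['cx'])/m['fx'],(uv[1]-m['cy'])/m['fy']]); s=q.copy()
    for _ in range(20): s=q/(1+m['k1']*(s@s))
    d=A@np.r_[s,1]; return e+d*(z-e[2])/d[2]
def w2px(c,X):
    m,e,A=c; q=A.T@(np.array(X)-e); s=q[:2]/q[2]; s=s*(1+m['k1']*(s@s))
    return s*m['fx']+[m['cx'],m['cy']]
def snap(name,fn):
    c=cam(name); im=eyes.read_camera(name); cv2.imwrite(fn,im); return c,im
def look(cam,t):
    return [(round(d['confidence'],2),np.round(d['centre'],4).tolist()) for d in eyes.look_for(cam,t)]
def st():
    p,r,s=pose(); print('t',round(s['time_s'],2),np.round(p,4),'yaw',round(yaw(r),4),'tilt',np.round(r.as_matrix()[:2,2],4),'open',round(s['opening'],4),'grip',round(s['grasp_force'],1),'F',np.round(s['wrist_force'],1),'M',np.round(s['moment'],2),'j',np.round(s['joint_pos'],2))
E
python3 -c "
from h import *
st();rows([(.42,-.35,.35,.1),(.47,.0,.32,0.)])"
```

```text
t 1.5 [ 0.1732 -0.6005  0.2533] yaw 0.2808 tilt [0.     0.0001] open 0.0854 grip 0.0 F [-0.2  0.1  0.2] M [ 0.    0.03 -0.02] j [ 1.23  0.38  0.02  1.37 -0.01  1.39 -0.05]
0.3065 -0.1723 -0.0967 -0.0000 -0.0000 0.0576
0.4516 -0.4947 -0.0666 -0.0000 -0.0000 0.0894
```

```bash
python3 -m crank '0.06 -0.035 -0.05 0 0 0.02 1;0.12 -0.07 -0.08 0 0 0.03 1;0.18 -0.10 -0.0967 0 0 0.05 1;0.24 -0.13 -0.0967 0 0 0.0576 1;0.3065 -0.1723 -0.0967 0 0 0.0576 1;0.33 -0.23 -0.09 0 0 0.07 1;0.36 -0.29 -0.08 0 0 0.08 1;0.39 -0.35 -0.07 0 0 0.0894 1;0.42 -0.42 -0.067 0 0 0.0894 1;0.4516 -0.4947 -0.0666 0 0 0.0894 1' | tail -5; python3 -m crank '0 0 0 0 0 0 1'|tail -3;python3 -c "
from h import *
st();rows([(.47,.0,.32,0.)])"
```

```text
position: [0.4561, -0.0925, 0.3238]
ee_rot: [3.141, -0.0, 0.001]
wrist_force: [1.0, 0.7, 0.2]
opening: 0.0855
grasp_force: 0.0
wrist_force: [-0.4, -0.9, -1.0]
opening: 0.0852
grasp_force: 0.0
t 2.88 [ 0.4567 -0.0887  0.3243] yaw 0.0098 tilt [0.0012 0.0008] open 0.0852 grip 0.0 F [-0.4 -0.9 -1. ] M [-0.08  0.01 -0.01] j [ 0.51  0.03 -0.39  1.64  0.01  1.47 -1.44]
0.0141 -0.0886 0.0044 -0.0002 -0.0004 0.0031
```

```bash
python3 -m crank '0.01 -0.06 0 0 0 0 1;0.014 -0.0986 0 0 0 0.003 1;0.014 -0.0986 0 0 0 0.003 1' | tail -1
python3 - <<'E'
from h import *
st();c,im=snap('wrist','pics/w1.png')
for t in ['dock','btn_0_top','head_0','canister','carton','flap_left_edge','flap_right_edge','flap_near_edge','flap_far_edge']: print(t,look('wrist',t))
E
```

```text
grasp_force: 0.0
t 3.25 [0.4702 0.0069 0.3242] yaw -0.0042 tilt [0.0007 0.0006] open 0.0853 grip 0.0 F [ 0.1 -0.1 -0.5] M [-0.05 -0.08  0.02] j [ 0.39  0.04 -0.49  1.63  0.02  1.47 -1.67]
dock [(0.79, [0.5354, -0.0042, 0.0108])]
btn_0_top [(0.67, [0.4517, -0.0021, 0.0504])]
head_0 [(0.76, [0.5273, -0.0339, 0.0685]), (0.67, [0.5777, -0.0254, 0.0702])]
canister [(0.86, [0.4925, 0.0547, 0.0536]), (0.74, [0.5349, 0.2192, 0.1296])]
carton [(0.67, [0.4569, 0.2378, 0.0583])]
flap_left_edge [(0.72, [0.4721, -0.0452, 0.0764]), (0.52, [0.5153, 0.0065, 0.0445])]
flap_right_edge [(0.97, [0.4909, 0.159, 0.1398])]
flap_near_edge [(0.74, [0.4892, 0.054, 0.0549]), (0.68, [0.4178, 0.2244, 0.1268])]
flap_far_edge [(0.61, [0.5386, 0.2186, 0.1282]), (0.29, [0.4904, 0.1597, 0.1436])]
```

View pics/w1.png

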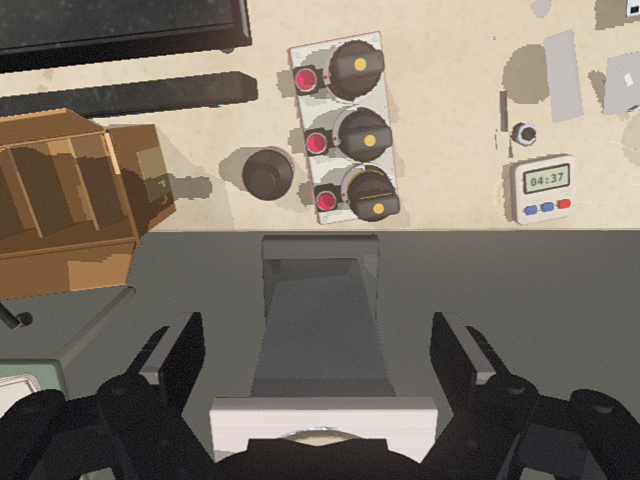

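The wrist view shows pink buttons at (306,78), (316,142) and (326,200), and dock corners at (290,47), (380,33) and (397,213). The canister knob is near (268,170), with the carton on the left. Next I fit the dock.

Run:
```python
from h import *
im=cv2.imread('pics/w1.png')
p=np.array([.4702,.0069,.3242]);c=cam('wrist',p,down(-.0042))
hsv=cv2.cvtColor(im,cv2.COLOR_BGR2HSV)
m=cv2.inRange(hsv,(160,120,120),(179,255,255))
n,l,s,ce=cv2.connectedComponentsWithStats(m)
B=[]
for i in range(1,n):
    if s[i][4]>100: print(ce[i].round(1),s[i], px2w(c,ce[i],.045).round(4)); 
    if 200<s[i][4] and 280<ce[i][0]<340: B.append(px2w(c,ce[i],.045)[:2])
B=np.array(B); B=B[np.argsort(B[:,0])]; print(B)
v=B[2]-B[0]; print('len',np.linalg.norm(v),'yaw',np.arctan2(v[1],v[0])-np.pi/2)
for uv in [(290,47),(380,33),(397,213),(320,223)]: print('corner',px2w(c,uv,.01).round(4))
print('can', px2w(c,(267,176),.09))
```

```text
[305.   79.3] [297  70  17  19 249] [0.5741 0.0164 0.045 ]
[315.8 143. ] [308 135  17  17 218] [0.5154 0.0066 0.045 ]
[325.7 201.4] [318 193  16  17 200] [ 0.4563 -0.0034  0.045 ]
[[0.51539787 0.0065586 ]
 [0.57409752 0.0164491 ]]Traceback (most recent call last):
  File "<stdin>", line 12, in <module>
IndexError: index 2 is out of bounds for axis 0 with size 2
```

```bash
cat >> h.py <<'E'
PSI=1.7373
BT=np.array([[.4563,-.0034],[.5154,.0066],[.5741,.0164]]); S=BT+.046*np.array([.1657,-.9862])
E
python3 - <<'E'
from h import *
rows([(*BT[0],.17,PSI)])
E
```

```text
-0.0138 0.0071 0.1538 0.0000 -0.0000 -0.5563
```

```bash
python3 -m crank '0 0 0.03 0 0 -0.06 -1;0 0 0.05 0 0 -0.12 -1;0 0 0.08 0 0 -0.18 -1;-0.01 0 0.1 0 0 -0.24 -1;-0.0138 0.007 0.12 0 0 -0.3 -1;-0.0138 0.007 0.14 0 0 -0.36 -1;-0.0138 0.007 0.1538 0 0 -0.42 -1;-0.0138 0.007 0.1538 0 0 -0.48 -1;-0.0138 0.007 0.1538 0 0 -0.54 -1;-0.0138 0.007 0.1538 0 0 -0.555 -1' | tail -1;python3 -m crank '0 0 0 0 0 0 -1'|tail -1
python3 - <<'E'
from h import *
st();rows([(*BT[0],.10,PSI),(*BT[0],.07,PSI),(*BT[0],.058,PSI)])
c,im=snap('wrist','pics/w2.png')
E
```

```text
grasp_force: 0.0
grasp_force: 0.0
t 5.12 [ 0.4563 -0.003   0.17  ] yaw 1.7333 tilt [0.0001 0.    ] open 0.0003 grip 0.0 F [-0.6  0.1 -0.2] M [-0.04  0.01 -0.01] j [ 0.47  0.12 -0.57  1.91  0.07  1.13  0.04]
-0.0004 -0.0001 0.0700 0.0000 -0.0000 -0.0013
-0.0004 -0.0001 0.1000 0.0000 -0.0000 -0.0013
-0.0004 -0.0001 0.1120 0.0000 -0.0000 -0.0013
```

View pics/w2.png

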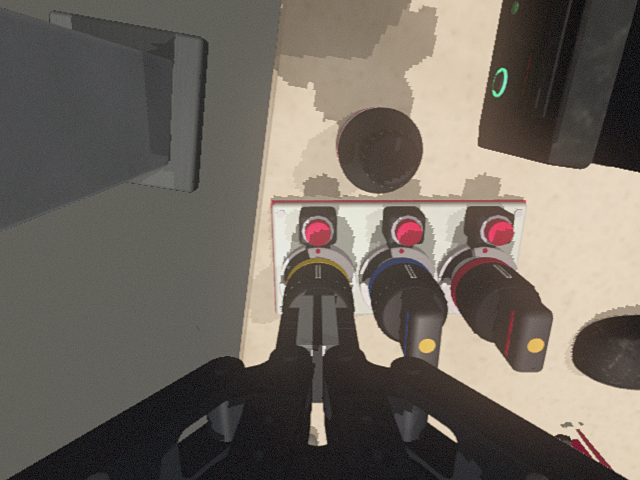

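Wrist camera: buttons at about (318,233), (408,231) and (499,232), with the slab's foot line running level. I'll refine from this second view, then press.

```bash
python3 - <<'E'
from h import *
c=cam('wrist',np.array([.4563,-.003,.17]),down(1.7335))
im=cv2.imread('pics/w2.png');hsv=cv2.cvtColor(im,cv2.COLOR_BGR2HSV)
m=cv2.inRange(hsv,(160,120,150),(179,255,255)); n,l,s,ce=cv2.connectedComponentsWithStats(m)
for i in range(1,n):
    if s[i][4]>150: print(ce[i].round(1),s[i][2:], px2w(c,ce[i],.045).round(4))
for uv in [(274,201),(525,201)]: print(px2w(c,uv,.01).round(4))
E
python3 -m crank '0 0 0.05 0 0 0 -1;0 0 0.08 0 0 0 -1;0 0 0.098 0 0 0 -1;0 0 0.104 0 0 0 -1;0 0 0.108 0 0 0 -1;0 0 0.111 0 0 0 -1;0 0 0.111 0 0 0 -1'; python3 -c "
from h import *
st()"
```

```text
[342.9 201.1] [154   5 164] [0.4686 0.0211 0.045 ]
[317.5 233.5] [ 26  24 471] [ 0.4561 -0.0029  0.045 ]
[408.8 233.3] [ 26  24 473] [0.515 0.007 0.045]
[500.3 233.1] [ 25  24 471] [0.574  0.0168 0.045 ]
[0.4227 0.0053 0.01  ]
[0.6029 0.0349 0.01  ]
time_s: 6.05
position: [0.4568, -0.0028, 0.0594]
ee_rot: [2.032, 2.394, 0.001]
wrist_force: [-0.1, 0.0, -0.7]
opening: -0.0004
grasp_force: 0.0
t 6.05 [ 0.4568 -0.0028  0.0594] yaw 1.734 tilt [0.0013 0.    ] open -0.0004 grip 0.0 F [-0.1  0.  -0.7] M [ 0.01 -0.   -0.02] j [ 0.43  0.28 -0.55  2.02  0.19  0.89 -0.06]
```

```bash
python3 -m crank '0 0 0.001 0 0 0 -1;0 0 0.002 0 0 0 -1'|sed -n 2,4p; python3 -m crank '0 0 0.001 0 0 0 -1;0 0 0.001 0 0 0 -1'|sed -n 2,4p; python3 -c "
from h import *
st()"
```

```text
position: [0.457, -0.0028, 0.0588]
ee_rot: [2.032, 2.394, 0.0]
wrist_force: [-11.0, -0.3, 30.4]
position: [0.4571, -0.0028, 0.0587]
ee_rot: [2.031, 2.394, -0.0]
wrist_force: [-14.0, -0.4, 34.5]
t 6.55 [ 0.4571 -0.0028  0.0587] yaw 1.7342 tilt [ 0.0017 -0.0016] open -0.0001 grip 17.5 F [-14.   -0.4  34.5] M [-0.06  3.09  0.01] j [ 0.43  0.28 -0.55  2.02  0.19  0.88 -0.06]
```

```bash
python3 -m crank '0 0 -0.035 0 0 0 -1;0 0.03 -0.04 0 0 0 -1;0 0.06 -0.035 0 0 0 -1;0 0.06 -0.02 0 0 0 -1;0 0.06 -0.01 0 0 0 -1;0 0.06 -0.004 0 0 0 -1;0 0.06 -0.001 0 0 0 -1;0 0.06 0 0 0 0 -1;0 0.06 0 0 0 0 -1'|sed -n 2,4p; python3 -m crank '0 0 -0.035 0 0 0 -1;0 0.03 -0.04 0 0 0 -1;0 0.06 -0.035 0 0 0 -1;0 0.06 -0.02 0 0 0 -1;0 0.06 -0.01 0 0 0 -1;0 0.06 -0.004 0 0 0 -1;0 0.06 -0.001 0 0 0 -1;0 0.06 0 0 0 0 -1;0 0.06 0 0 0 0 -1'|sed -n 2,4p
```

```text
position: [0.5148, 0.007, 0.0588]
ee_rot: [2.032, 2.395, -0.002]
wrist_force: [-14.8, -1.3, 36.0]
position: [0.5736, 0.0166, 0.0588]
ee_rot: [2.032, 2.395, -0.003]
wrist_force: [-16.2, -1.4, 30.8]
```

```bash
python3 -m crank '0 0 -0.06 0 0 0 -1;0 0 -0.12 0 0 0 -1;0 0 -0.18 0 0 0 -1;0 0 -0.24 0 0 0 0;0.06 -0.03 -0.3 0 0 0 0;0.12 -0.06 -0.33 0 0 0 0;0.18 -0.09 -0.34 0 0 0 0;0.22 -0.12 -0.34 0 0 0 0;0.22 -0.13 -0.34 0 0 0 0;0.22 -0.13 -0.34 0 0 0 0'|tail -1
python3 - <<'E'
from h import *
st();c,im=snap('wrist','pics/w3.png');st()
for t in ['canister','carton','flap_left_edge','flap_right_edge','flap_near_edge','flap_far_edge']: print(t,look('wrist',t))
E
```

```text
grasp_force: 0.0
t 10.05 [0.408  0.2149 0.3968] yaw 1.7393 tilt [ 0.0022 -0.001 ] open 0.0426 grip 0.0 F [ 0.2 -1.2 -0.1] M [-0.06 -0.03  0.  ] j [ 0.16  0.03 -0.73  1.49  0.02  1.63 -0.4 ]
t 10.1 [0.4096 0.2131 0.3963] yaw 1.7361 tilt [ 0.0015 -0.0013] open 0.0427 grip 0.0 F [ 0.6 -0.7  0.4] M [-0.06 -0.08  0.01] j [ 0.17  0.03 -0.73  1.49  0.02  1.63 -0.4 ]
canister [(0.76, [0.4791, 0.0724, 0.0515])]
carton [(0.6, [0.4931, 0.2962, 0.0895])]
flap_left_edge []
flap_right_edge [(0.76, [0.4864, 0.1674, 0.124])]
flap_near_edge [(0.76, [0.411, 0.2861, 0.1262])]
flap_far_edge [(0.81, [0.5256, 0.3104, 0.1303])]
```

View pics/w3.png

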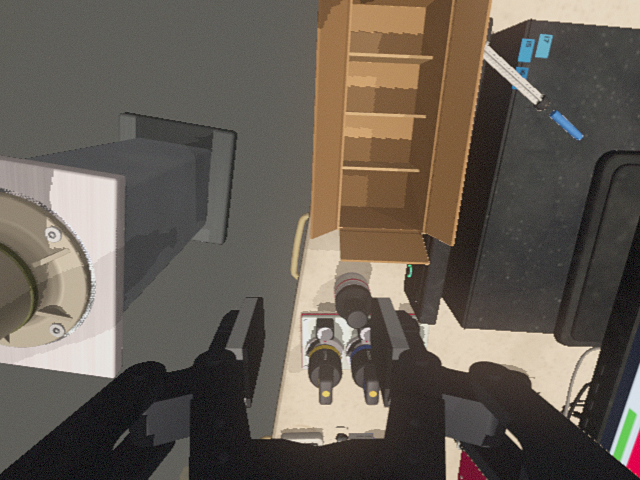

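The carton's partition tops run (342,166)-(419,170), (345,114)-(426,117) and (350,54)-(432,58). The right end flap lies open at (383,246). The canister is at (352,295).

Run:
```python
from h import *
c=cam('wrist',np.array([.4096,.2131,.3963]),R.from_euler('z',0)*down(1.7361))
M=[]
for a,b in [((342,166),(419,170)),((345,114),(426,117)),((350,54),(432,58))]:
    A,B=px2w(c,a,.059),px2w(c,b,.059); M.append((A+B)/2); print(A.round(4),B.round(4),'mid',M[-1].round(4),'len',np.linalg.norm(A-B).round(4),'ang',np.arctan2(*(B-A)[1::-1]).round(3))
v=M[2]-M[0];print('ydir ang',np.arctan2(v[1],v[0])-np.pi/2,np.linalg.norm(v))
for n,uv,z in [('rimNR',(340,232),.102),('rimFR',(427,236),.102)]: print(n,px2w(c,uv,z).round(4))
```

```text
[0.4353 0.2308 0.059 ] [0.524  0.2409 0.059 ] mid [0.4796 0.2358 0.059 ] len 0.0893 ang 0.114
[0.428  0.2876 0.059 ] [0.5173 0.2993 0.059 ] mid [0.4726 0.2935 0.059 ] len 0.09 ang 0.13
[0.4219 0.3482 0.059 ] [0.5086 0.3587 0.059 ] mid [0.4652 0.3535 0.059 ] len 0.0873 ang 0.121
ydir ang 0.12178051523383471 0.11852379410794564
rimNR [0.4428 0.1649 0.102 ]
rimFR [0.5386 0.1762 0.102 ]
```

```bash
cat >> h.py <<'E'
S=np.array([[.4638,-.0485],[.5228,-.0386],[.5816,-.0288]])
CY=.1215; CC=np.array([.4725,.294])
def ct(x,y): return CC+R.from_euler('z',CY).as_matrix()[:2,:2]@[x,y]
E
python3 - <<'E'
from h import *
st();rows([(*S[2],.28,PSI),(*S[2],.15,PSI),(*S[2],.099,PSI)])
E
```

```text
t 10.4 [0.4113 0.2118 0.3956] yaw 1.7323 tilt [-0.001   0.0001] open 0.0427 grip 0.0 F [-0.9 -0.3 -0.6] M [ 0.02 -0.05  0.01] j [ 0.17  0.04 -0.73  1.49  0.02  1.63 -0.4 ]
-0.2648 0.1295 0.1154 -0.0003 -0.0001 -0.0016
-0.2649 0.1297 0.2454 -0.0003 -0.0001 -0.0016
-0.2649 0.1297 0.2964 -0.0003 -0.0001 -0.0016
```

```bash
python3 -m crank '-0.055 0.027 0.02 0 0 0 0;-0.11 0.054 0.05 0 0 0 0;-0.165 0.081 0.08 0 0 0 0;-0.22 0.108 0.11 0 0 0 0;-0.265 0.1297 0.14 0 0 -0.001 0;-0.265 0.1297 0.19 0 0 -0.001 0;-0.265 0.1297 0.23 0 0 -0.001 0;-0.265 0.1297 0.23 0 0 -0.001 0'|tail -1
python3 - <<'E'
from h import *
st();rows([(*S[2],.15,PSI),(*S[2],.099,PSI)]); snap('wrist','pics/w4.png')
E
```

```text
grasp_force: 0.0
t 11.4 [ 0.5795 -0.0285  0.1622] yaw 1.7362 tilt [-0.0077  0.001 ] open 0.0428 grip 0.0 F [-0.7  0.6  0.6] M [ 0.02  0.06 -0.02] j [ 0.39  0.4  -0.51  1.6   0.2   1.2   0.01]
-0.0006 0.0021 0.0122 -0.0024 -0.0007 -0.0003
-0.0008 0.0025 0.0632 -0.0024 -0.0007 -0.0003
```

View pics/w4.png

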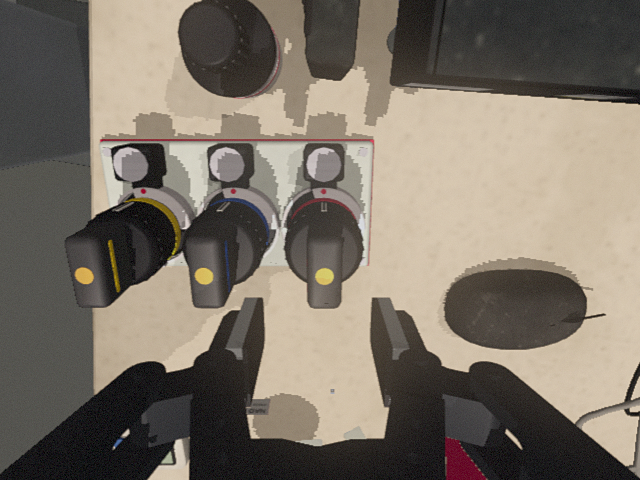

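The view shows the bar of the far head at (324,275) between the open fingers, and all three buttons down. I'll descend, grip and check.

```bash
python3 -m crank '0 0 0.02 0 0 0 0;0 0 0.04 0 0 0 0;0 0 0.06 0 0 0 0;0 0 0.0655 0 0 0 0;0 0 0.0655 0 0 0 0;0 0 0.0655 0 0 0 -1;0 0 0.0655 0 0 0 -1;0 0 0.0655 0 0 0 -1;0 0 0.0655 0 0 0 -1'|tail -1
python3 - <<'E'
from h import *
st()
E
```

```text
grasp_force: 59.8
t 12.57 [ 0.5826 -0.0277  0.102 ] yaw 1.7372 tilt [ 0.0024 -0.0002] open 0.0165 grip 59.8 F [-1.  -0.5  6.3] M [-0.04  0.3   0.01] j [ 0.37  0.46 -0.49  1.66  0.24  1.08 -0.02]
```

```bash
python3 -m crank '0 0 0 0 0 -0.05 -1;0 0 0 0 0 -0.1 -1;0 0 0 0 0 -0.15 -1;0 0 0 0 0 -0.2 -1;0 0 0 0 0 -0.25 -1;0 0 0 0 0 -0.3 -1;0 0 0 0 0 -0.35 -1;0 0 0 0 0 -0.4 -1;0 0 0 0 0 -0.45 -1;0 0 0 0 0 -0.478 -1'|tail -6; python3 -m crank '0 0 0 0 0 0 -1'|tail -1;python3 - <<'E'
from h import *
st()
E
```

```text
time_s: 13.82
position: [0.5829, -0.028, 0.1021]
ee_rot: [-0.158, 3.135, -0.001]
wrist_force: [-0.1, -0.1, 6.3]
opening: 0.0168
grasp_force: 59.9
grasp_force: 59.9
t 13.95 [ 0.5828 -0.028   0.1021] yaw -3.0434 tilt [ 0.0027 -0.0003] open 0.0167 grip 59.9 F [-0.5 -1.5  7.3] M [-0.1   0.2   0.06] j [ 0.59  0.54 -0.79  1.65  0.42  1.12  1.35]
```

```bash
python3 -m crank '0 0 -0.005 0 0 0 -1;0 0 -0.012 0 0 0 -1;0 0 -0.025 0 0 0 -1;0 0 -0.04 0 0 0 -1'|tail -6
python3 - <<'E'
from h import *
st();rows([(*ct(0,.09),.30,1.5708+CY),(*S[2],.30,PSI)])
E
```

```text
time_s: 14.45
position: [0.5814, -0.0278, 0.1414]
ee_rot: [0.153, -3.137, 0.0]
wrist_force: [-0.2, -0.5, -3.1]
opening: 0.0169
grasp_force: 58.8
t 14.45 [ 0.5814 -0.0278  0.1414] yaw -3.0443 tilt [-0.0008 -0.0002] open 0.0169 grip 58.8 F [-0.2 -0.5 -3.1] M [-0.   -0.02 -0.04] j [ 0.6   0.5  -0.81  1.62  0.38  1.2   1.38]
0.0794 0.4208 -0.1586 -0.0002 -0.0002 0.4923
-0.0000 -0.0010 -0.1586 -0.0002 -0.0002 0.4780
```

```bash
python3 -m crank '0 0 -0.06 0 0 0.03 -1;0 0 -0.12 0 0 0.07 -1;0 0.02 -0.17 0 0 0.12 -1;0.01 0.08 -0.17 0 0 0.17 -1;0.02 0.14 -0.17 0 0 0.22 -1;0.03 0.2 -0.17 0 0 0.27 -1;0.045 0.26 -0.17 0 0 0.32 -1;0.06 0.32 -0.17 0 0 0.37 -1;0.075 0.38 -0.165 0 0 0.42 -1;0.0794 0.4208 -0.16 0 0 0.47 -1'|tail -1;python3 -m crank '0 0 0 0 0 -0.022 -1;0 0 0 0 0 0.022 -1;0 0 0 0 0 0.022 -1'|tail -1
python3 - <<'E'
from h import *
st();c,im=snap('wrist','pics/w5.png');rows([(*ct(0,.09),.30,1.5708+CY)])
for t in ['carton','flap_left_edge','flap_right_edge','flap_near_edge','flap_far_edge']: print(t,look('wrist',t))
E
```

```text
grasp_force: 59.4
grasp_force: 59.5
t 16.07 [0.4614 0.3835 0.3013] yaw 1.6943 tilt [0.0004 0.0001] open 0.0166 grip 59.5 F [ 0.   0.9 -3.4] M [-0.02  0.02  0.02] j [-0.21  0.4  -0.75  1.33  0.27  1.51 -0.81]
0.0000 0.0000 0.0012 0.0001 -0.0000 0.0012
carton [(0.96, [0.4536, 0.3615, 0.1171])]
flap_left_edge [(0.7, [0.454, 0.4246, 0.128])]
flap_right_edge [(0.7, [0.4881, 0.1723, 0.1164])]
flap_near_edge [(0.57, [0.4036, 0.3409, 0.123])]
flap_far_edge [(0.97, [0.5201, 0.3651, 0.133])]
```

View pics/w5.png

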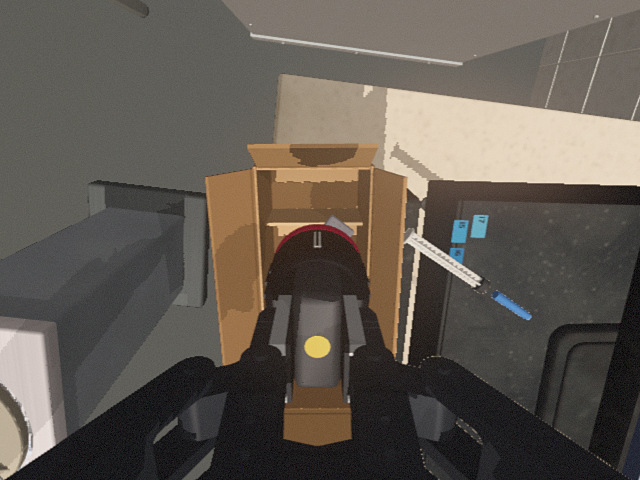

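The carton's left end crease runs (257,168)-(372,168), and the first partition top runs (266,222)-(362,222). The head hangs at (318,260).

Run:
```python
from h import *
c=cam('wrist',np.array([.4614,.3835,.3013]),down(1.6935))
Rt=R.from_euler('z',-CY).as_matrix()[:2,:2]
for uv,z in [((257,168),.104),((372,168),.104),((266,222),.059),((362,222),.059),((270,211),.004),((358,211),.004)]:
    P=px2w(c,uv,z); print(uv,P.round(4),'carton',(Rt@(P[:2]-CC)).round(4))
print(w2px(c,[*ct(-.046,.06),.059]),w2px(c,[*ct(.046,.06),.059]),w2px(c,[*ct(-.0475,.12),.102]),w2px(c,[*ct(.0475,.12),.102]))
```

```text
(257, 168) [0.4092 0.4093 0.104 ] carton [-0.0488  0.1221]
(372, 168) [0.5008 0.4206 0.104 ] carton [0.0434 0.1222]
(266, 222) [0.4157 0.3514 0.059 ] carton [-0.0494  0.0638]
(362, 222) [0.5068 0.3626 0.059 ] carton [0.0424 0.0639]
(270, 211) [0.4136 0.3475 0.004 ] carton [-0.052   0.0602]
(358, 211) [0.5089 0.3593 0.004 ] carton [0.0441 0.0604]
[269.73465051 225.82607469] [365.58895151 225.9469826 ] [259.12106475 170.20745103] [376.57737453 170.35492843]
```

```bash
echo "CC=np.array([.4692,.2961])" >> h.py
python3 - <<'E'
from h import *
rows([(*ct(0,.09),.16,1.5708+CY),(*ct(0,.09),.098,1.5708+CY)])
E
```

```text
0.0027 -0.0032 0.1407 0.0000 -0.0000 0.0006
0.0027 -0.0032 0.2027 0.0000 -0.0000 0.0006
```

```bash
python3 -m crank '0.0027 -0.0032 0 0 0 0 -1;0.0027 -0.0032 0.05 0 0 0 -1;0.0027 -0.0032 0.1 0 0 0 -1;0.0027 -0.0032 0.14 0 0 0 -1;0.0027 -0.0032 0.165 0 0 0 -1;0.0027 -0.0032 0.185 0 0 0 -1;0.0027 -0.0032 0.195 0 0 0 -1;0.0027 -0.0032 0.2 0 0 0 -1;0.0027 -0.0032 0.2 0 0 0 -1'|tail -1
python3 - <<'E'
from h import *
st()
E
```

```text
grasp_force: 59.4
t 17.5 [0.4585 0.3859 0.101 ] yaw 1.6933 tilt [0.0006 0.0005] open 0.0167 grip 59.4 F [-0.1 -0.  -2.7] M [-0.03 -0.01 -0.01] j [-0.24  0.54 -0.7   1.61  0.38  1.12 -0.9 ]
```

```bash
python3 -m crank '0 0 0.003 0 0 0 -1;0 0 0.005 0 0 0 -1;0 0 0.007 0 0 0 -1;0 0 0.007 0 0 0 -1'|sed -n 2,4p; python3 -c "
from h import *
st()"
```

```text
position: [0.4586, 0.3861, 0.0961]
ee_rot: [2.081, 2.352, 0.003]
wrist_force: [-4.9, -5.7, 15.3]
t 18.0 [0.4586 0.3861 0.0961] yaw 1.6932 tilt [0.0021 0.0006] open 0.0167 grip 62.1 F [-4.9 -5.7 15.3] M [-1.36  1.23 -0.  ] j [-0.24  0.55 -0.69  1.62  0.38  1.11 -0.91]
```

```bash
python3 -m crank '0 0 -0.003 0 0 0 -0.2;0 0 -0.003 0 0 0 0;0 0 -0.003 0 0 0 0;0 0 -0.02 0 0 0 0;0 0 -0.06 0 0 0 0;0 0 -0.12 0 0 0 0;0 0 -0.18 0 0 0 0'|tail -1
python3 - <<'E'
from h import *
st();rows([(*S[1],.27,PSI),(*S[1],.16,PSI),(*S[1],.101,PSI)])
E
```

```text
grasp_force: 0.0
t 18.88 [0.4579 0.3856 0.2765] yaw 1.6938 tilt [0.0003 0.0007] open 0.0427 grip 0.0 F [1.1 0.5 0. ] M [ 0.09 -0.02  0.03] j [-0.21  0.41 -0.75  1.38  0.28  1.46 -0.83]
-0.4290 0.0124 0.0062 0.0001 -0.0002 -0.0139
-0.4291 0.0124 0.1162 0.0001 -0.0002 -0.0139
-0.4291 0.0123 0.1752 0.0001 -0.0002 -0.0139
```

```bash
python3 -m crank '-0.06 0 0 0 0 0 0;-0.12 0.003 0 0 0 0 0;-0.18 0.006 0 0 0 0 0;-0.24 0.009 0.01 0 0 -0.01 0;-0.3 0.01 0.02 0 0 -0.0139 0;-0.36 0.012 0.04 0 0 -0.0139 0;-0.42 0.0124 0.06 0 0 -0.0139 0;-0.429 0.0124 0.1 0 0 -0.0139 0;-0.429 0.0124 0.11 0 0 -0.0139 0;-0.429 0.0124 0.11 0 0 -0.0139 0'|tail -1
python3 - <<'E'
from h import *
st();rows([(*S[1],.101,PSI)]); c,im=snap('wrist','pics/w6.png'); print(look('wrist','canister'))
E
```

```text
grasp_force: 0.0
t 20.12 [ 0.523  -0.0369  0.1643] yaw 1.7392 tilt [0.     0.0009] open 0.0424 grip 0.0 F [-0.4  1.1  0.3] M [ 0.09 -0.03  0.01] j [ 0.48  0.28 -0.55  1.75  0.16  1.16  0.05]
-0.0017 -0.0005 0.0633 0.0001 -0.0003 0.0006
[(0.88, [0.5127, 0.0713, 0.0533])]
```

```bash
python3 -m crank '-0.001 0 0.02 0 0 0 0;-0.001 0 0.04 0 0 0 0;-0.001 0 0.058 0 0 0 0;-0.001 0 0.0635 0 0 0 0;-0.001 0 0.0635 0 0 0 0;-0.001 0 0.0635 0 0 0 -1;-0.001 0 0.0635 0 0 0 -1;-0.001 0 0.0635 0 0 0 -1;-0.001 0 0.0635 0 0 0 -1'|sed -n 2,6p; python3 -m crank '0 0 0 0 0 -0.05 -1;0 0 0 0 0 -0.1 -1;0 0 0 0 0 -0.15 -1;0 0 0 0 0 -0.2 -1;0 0 0 0 0 -0.25 -1;0 0 0 0 0 -0.3 -1;0 0 0 0 0 -0.35 -1;0 0 0 0 0 -0.4 -1;0 0 0 0 0 -0.45 -1;0 0 0 0 0 -0.478 -1'|sed -n 2,6p; python3 -m crank '0 0 0 0 0 0 -1'|tail -1;python3 - <<'E'
from h import *
st()
E
```

```text
position: [0.5238, -0.0397, 0.101]
ee_rot: [2.029, 2.397, 0.001]
wrist_force: [-0.7, -0.1, 5.6]
opening: 0.0166
grasp_force: 59.6
position: [0.5246, -0.0373, 0.1011]
ee_rot: [-0.161, 3.134, 0.004]
wrist_force: [2.0, 5.5, 3.7]
opening: 0.0168
grasp_force: 59.4
grasp_force: 59.4
t 22.73 [ 0.5247 -0.0376  0.1011] yaw -3.0419 tilt [0.0035 0.0027] open 0.0169 grip 59.4 F [3.  5.5 2.8] M [ 1.45 -0.65 -0.08] j [ 0.68  0.42 -0.82  1.81  0.35  1.06  1.4 ]
```

```bash
python3 -m crank '0 0 -0.005 0 0 0 -1;0 0 -0.012 0 0 0 -1;0 0 -0.025 0 0 0 -1;0 0 -0.04 0 0 0 -1'|sed -n 2,6p
python3 - <<'E'
from h import *
st();rows([(*ct(0,.03),.30,1.5708+CY)])
E
```

```text
position: [0.5226, -0.04, 0.1406]
ee_rot: [0.152, -3.137, 0.001]
wrist_force: [0.6, -0.2, -1.9]
opening: 0.0168
grasp_force: 59.2
t 23.23 [ 0.5226 -0.04    0.1406] yaw -3.0449 tilt [-0.0012 -0.0004] open 0.0168 grip 59.2 F [ 0.6 -0.2 -1.9] M [ 0.01  0.02 -0.01] j [ 0.71  0.37 -0.84  1.77  0.3   1.14  1.44]
0.0217 0.3696 -0.1595 -0.0004 -0.0003 0.4921
```

```bash
python3 -m crank '0 0 -0.06 0 0 0.04 -1;0 0 -0.12 0 0 0.09 -1;0 0.02 -0.165 0 0 0.14 -1;0.005 0.08 -0.165 0 0 0.19 -1;0.01 0.14 -0.165 0 0 0.24 -1;0.015 0.2 -0.165 0 0 0.29 -1;0.02 0.26 -0.165 0 0 0.34 -1;0.0217 0.32 -0.165 0 0 0.39 -1;0.0217 0.3696 -0.16 0 0 0.44 -1;0.0217 0.3696 -0.16 0 0 0.492 -1'|tail -1;python3 -m crank '0 0 0 0 0 0 -1;0 0 0 0 0 0 -1'|tail -1
python3 - <<'E'
from h import *
st();rows([(*ct(0,.03),.101,1.5708+CY)]); c,im=snap('wrist','pics/w7.png')
print(w2px(c,[*ct(-.046,0),.059]),w2px(c,[*ct(.046,0),.059]))
E
```

```text
grasp_force: 59.4
grasp_force: 59.3
t 24.73 [0.4663 0.325  0.3004] yaw 1.6951 tilt [ 0.0006 -0.0007] open 0.0165 grip 59.3 F [ 0.2 -0.5 -2.4] M [-0.02  0.05  0.05] j [-0.03  0.35 -0.83  1.42  0.26  1.49 -0.73]
0.0012 -0.0007 0.1994 0.0002 0.0003 0.0009
[268.54747652 224.62550048] [364.71697694 224.88145134]
```

View pics/w7.png

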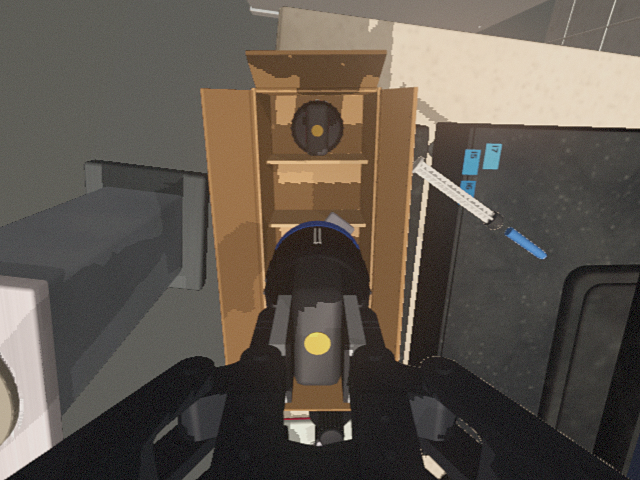

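The first head stands upright in the leftmost cell at (317,128), and the y=0 partition at (316,224) is where predicted. I'll lower the second head.

```bash
python3 -m crank '0.0012 -0.0007 0.05 0 0 0 -1;0.0012 -0.0007 0.1 0 0 0 -1;0.0012 -0.0007 0.14 0 0 0 -1;0.0012 -0.0007 0.165 0 0 0 -1;0.0012 -0.0007 0.185 0 0 0 -1;0.0012 -0.0007 0.195 0 0 0 -1;0.0012 -0.0007 0.2 0 0 0 -1;0.0012 -0.0007 0.203 0 0 0 -1;0.0012 -0.0007 0.206 0 0 0 -1;0.0012 -0.0007 0.206 0 0 0 -1'|sed -n 2,4p; python3 -c "
from h import *
st()"
```

```text
position: [0.4654, 0.3279, 0.095]
ee_rot: [2.081, 2.353, 0.003]
wrist_force: [-0.3, -0.6, 1.9]
t 26.02 [0.4654 0.3279 0.095 ] yaw 1.6932 tilt [0.0016 0.001 ] open 0.0167 grip 60.0 F [-0.3 -0.6  1.9] M [-0.1   0.11 -0.01] j [-0.08  0.51 -0.77  1.7   0.39  1.09 -0.84]
```

```bash
python3 -m crank '0 0 -0.001 0 0 0 -0.2;0 0 -0.001 0 0 0 0;0 0 -0.001 0 0 0 0;0 0 -0.02 0 0 0 0;0 0 -0.06 0 0 0 0;0 0 -0.12 0 0 0 0;0 0 -0.18 0 0 0 0'|tail -1
python3 - <<'E'
from h import *
st();rows([(*S[0],.27,PSI),(*S[0],.16,PSI)])
E
```

```text
grasp_force: 0.0
t 26.9 [0.4644 0.3273 0.2772] yaw 1.6936 tilt [0.0006 0.0007] open 0.0427 grip 0.0 F [0.3 0.9 0.2] M [ 0.05 -0.06 -0.02] j [-0.03  0.36 -0.83  1.46  0.26  1.44 -0.75]
-0.3729 -0.0467 0.0070 0.0002 -0.0002 -0.0139
-0.3730 -0.0467 0.1170 0.0002 -0.0002 -0.0139
```

```bash
python3 -m crank '-0.06 -0.005 0 0 0 0 0;-0.12 -0.01 0 0 0 0 0;-0.18 -0.02 0 0 0 0 0;-0.24 -0.03 0.01 0 0 -0.01 0;-0.3 -0.035 0.02 0 0 -0.0139 0;-0.34 -0.04 0.04 0 0 -0.0139 0;-0.373 -0.0467 0.08 0 0 -0.0139 0;-0.373 -0.0467 0.11 0 0 -0.0139 0;-0.373 -0.0467 0.11 0 0 -0.0139 0;-0.373 -0.0467 0.11 0 0 -0.0139 0'|tail -1
python3 - <<'E'
from h import *
st();rows([(*S[0],.101,PSI)]); c,im=snap('wrist','pics/w8.png'); print(look('wrist','canister'))
E
```

```text
grasp_force: 0.0
t 28.15 [ 0.465  -0.0479  0.1659] yaw 1.7381 tilt [ 0.0023 -0.0001] open 0.0428 grip 0.0 F [-0.5  0.2  0.2] M [-0.    0.   -0.01] j [ 0.61  0.16 -0.63  1.89  0.1   1.13  0.12]
-0.0004 -0.0014 0.0649 0.0007 0.0001 0.0003
[(0.66, [0.5037, 0.0715, 0.0535])]
```

View pics/w8.png

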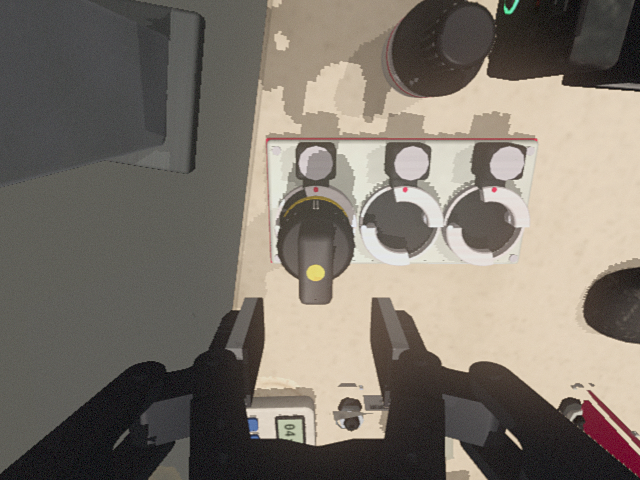

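The last head's bar at (316,270) is centred between the fingers. The canister knob is at (468,33), so it has shifted a little.

```bash
python3 -m crank '0 0 0.02 0 0 0 0;0 0 0.04 0 0 0 0;0 0 0.058 0 0 0 0;0 0 0.0645 0 0 0 0;0 0 0.0645 0 0 0 0;0 0 0.0645 0 0 0 -1;0 0 0.0645 0 0 0 -1;0 0 0.0645 0 0 0 -1;0 0 0.0645 0 0 0 -1'|sed -n 2,6p; python3 -m crank '0 0 0 0 0 -0.05 -1;0 0 0 0 0 -0.1 -1;0 0 0 0 0 -0.15 -1;0 0 0 0 0 -0.2 -1;0 0 0 0 0 -0.25 -1;0 0 0 0 0 -0.3 -1;0 0 0 0 0 -0.35 -1;0 0 0 0 0 -0.4 -1;0 0 0 0 0 -0.45 -1;0 0 0 0 0 -0.478 -1'|sed -n 2,6p; python3 -m crank '0 0 0 0 0 0 -1'|tail -1;python3 - <<'E'
from h import *
st()
E
```

```text
position: [0.4646, -0.0487, 0.1006]
ee_rot: [2.029, 2.397, 0.001]
wrist_force: [-2.2, 0.0, 7.1]
opening: 0.0168
grasp_force: 59.6
position: [0.4653, -0.0476, 0.1006]
ee_rot: [-0.159, 3.135, 0.001]
wrist_force: [1.2, 3.6, 4.2]
opening: 0.0169
grasp_force: 59.2
grasp_force: 59.5
t 30.75 [ 0.4653 -0.0478  0.1006] yaw -3.0449 tilt [0.0028 0.0009] open 0.0168 grip 59.5 F [1.1 4.1 6.3] M [ 1.13 -0.36 -0.03] j [ 0.79  0.3  -0.86  1.95  0.26  1.    1.48]
```

```bash
python3 -m crank '0 0 -0.005 0 0 0 -1;0 0 -0.012 0 0 0 -1;0 0 -0.025 0 0 0 -1;0 0 -0.04 0 0 0 -1'|sed -n 2,6p
python3 - <<'E'
from h import *
st();rows([(*ct(0,-.03),.30,1.5708+CY)])
E
```

```text
position: [0.4632, -0.0492, 0.1401]
ee_rot: [0.15, -3.136, 0.001]
wrist_force: [0.1, 0.1, -3.0]
opening: 0.0167
grasp_force: 59.2
t 31.25 [ 0.4632 -0.0492  0.1401] yaw -3.046 tilt [-0.0017 -0.0005] open 0.0167 grip 59.2 F [ 0.1  0.1 -3. ] M [ 0.01 -0.03 -0.05] j [ 0.83  0.24 -0.88  1.91  0.2   1.09  1.53]
-0.0394 0.3131 -0.1601 -0.0005 -0.0003 0.4918
```

```bash
python3 -m crank '0 0 -0.06 0 0 0.04 -1;0 0 -0.12 0 0 0.09 -1;0 0.02 -0.165 0 0 0.14 -1;-0.005 0.08 -0.165 0 0 0.19 -1;-0.01 0.14 -0.165 0 0 0.24 -1;-0.02 0.2 -0.165 0 0 0.29 -1;-0.03 0.25 -0.165 0 0 0.34 -1;-0.0394 0.29 -0.165 0 0 0.39 -1;-0.0394 0.3131 -0.16 0 0 0.44 -1;-0.0394 0.3131 -0.16 0 0 0.492 -1'|tail -1;python3 -m crank '0 0 0 0 0 0 -1;0 0 0 0 0 0 -1'|tail -1
python3 - <<'E'
from h import *
st();rows([(*ct(0,-.03),.100,1.5708+CY)])
E
```

```text
grasp_force: 59.6
grasp_force: 59.6
t 32.75 [0.4733 0.2657 0.2999] yaw 1.7041 tilt [ 0.0004 -0.0008] open 0.0168 grip 59.6 F [ 1.4 -0.3 -2.3] M [ 0.03 -0.01 -0.01] j [ 0.18  0.31 -0.94  1.49  0.25  1.47 -0.63]
0.0008 -0.0004 0.1999 0.0001 0.0003 0.0038
```

```bash
python3 -m crank '0.001 -0.0004 0.05 0 0 0.003 -1;0.001 -0.0004 0.1 0 0 0.003 -1;0.001 -0.0004 0.14 0 0 0.003 -1;0.001 -0.0004 0.165 0 0 0.003 -1;0.001 -0.0004 0.185 0 0 0.003 -1;0.001 -0.0004 0.195 0 0 0.003 -1;0.001 -0.0004 0.2 0 0 0.003 -1;0.001 -0.0004 0.203 0 0 0.003 -1;0.001 -0.0004 0.206 0 0 0.003 -1;0.001 -0.0004 0.206 0 0 0.003 -1'|sed -n 2,4p; python3 -c "
from h import *
st()"
```

```text
position: [0.473, 0.2683, 0.0947]
ee_rot: [2.082, 2.352, 0.003]
wrist_force: [-1.1, -0.8, 3.3]
t 34.0 [0.473  0.2683 0.0947] yaw 1.6924 tilt [0.0018 0.0008] open 0.0172 grip 60.5 F [-1.1 -0.8  3.3] M [-0.17  0.24  0.02] j [ 0.1   0.49 -0.86  1.77  0.41  1.08 -0.78]
```

```bash
python3 -m crank '0 0 -0.001 0 0 0 -0.2;0 0 -0.001 0 0 0 0;0 0 -0.001 0 0 0 0;0 0 -0.02 0 0 0 0;0 0 -0.06 0 0 0 0;0 0 -0.12 0 0 0 0;0 0 -0.16 0 0 0 0;-0.06 0.01 -0.18 0 0 0 0;-0.12 0.02 -0.18 0 0 0 0;-0.18 0.02 -0.16 0 0 0 0'|tail -1; python3 -m crank '-0.03 0 0.03 0 0 0 0.3;-0.03 0 0.03 0 0 0 0.3;-0.03 0 0.03 0 0 0 0.3'|tail -1
python3 - <<'E'
from h import *
st();c,im=snap('wrist','pics/w9.png');print(look('wrist','canister'))
E
```

```text
grasp_force: 0.0
grasp_force: 0.0
t 35.62 [0.5178 0.0637 0.2252] yaw 1.6934 tilt [0.0015 0.0009] open 0.0554 grip 0.0 F [-0.6  1.1  0.6] M [ 0.05 -0.   -0.04] j [ 0.54  0.28 -0.86  1.67  0.22  1.3  -0.24]
[(0.77, [0.5122, 0.0858, 0.0524])]
```

View pics/w9.png

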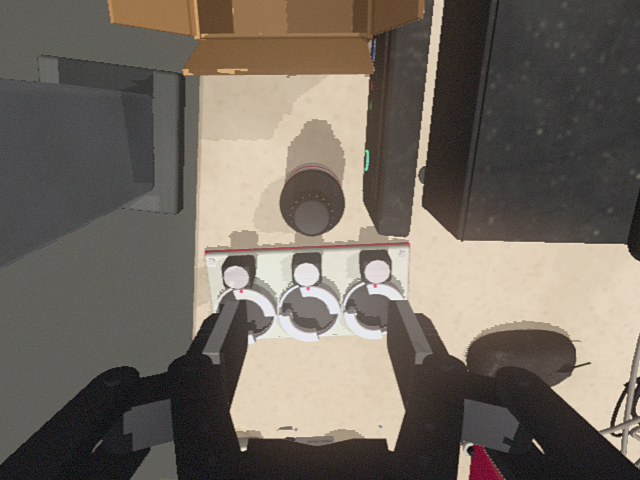

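The canister's knob top is centred near (311,218), with its body circle around (312,200).

Run:
```python
from h import *
c=cam('wrist',np.array([.5178,.0637,.2252]),down(1.6934))
print(px2w(c,(311,218),.09),px2w(c,(312,200),.052))
a=px2w(c,(311,218),.09); print([w2px(c,a+[dx,dy,0]).round() for dx,dy in((.014,0),(-.014,0),(0,.014),(0,-.014))],[w2px(c,[a[0]+dx,a[1]+dy,.052]).round() for dx,dy in((.025,0),(-.025,0),(0,.025),(0,-.025))])
im=cv2.imread('pics/w9.png')[140:260,250:380]; cv2.imwrite('pics/w9c.png',cv2.resize(cv2.convertScaleAbs(im,alpha=2.2),None,fx=5,fy=5))
rows([(a[0],a[1],.15,1.6923)])
```

```text
[0.51239409 0.07088634 0.09      ] [0.51217529 0.07440962 0.052     ]
[array([332., 220.]), array([290., 216.]), array([313., 198.]), array([309., 238.])] [array([344., 208.]), array([279., 201.]), array([316., 172.]), array([308., 235.])]
0.0071 -0.0049 0.0753 0.0007 -0.0002 0.0008
```

View pics/w9c.png

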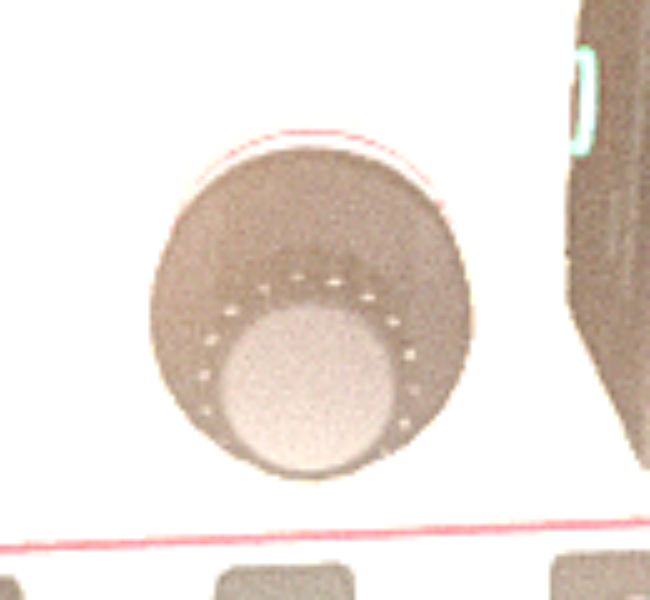

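```bash
python3 -m crank '0.0075 -0.005 0.03 0 0 0 0.2;0.0075 -0.005 0.07 0 0 0 0.2;0.0075 -0.005 0.1 0 0 0 0.2;0.0075 -0.005 0.125 0 0 0 0.2;0.0075 -0.005 0.139 0 0 0 0.2;0.0075 -0.005 0.139 0 0 0 -1;0.0075 -0.005 0.139 0 0 0 -1;0.0075 -0.005 0.139 0 0 0 -1;0.0075 -0.005 0.139 0 0 0 -1'|sed -n 2,6p
python3 - <<'E'
from h import *
st();rows([(*ct(0,-.09),.31,1.5708+CY)])
E
```

```text
position: [0.5123, 0.0693, 0.0856]
ee_rot: [2.082, 2.351, 0.001]
wrist_force: [-0.8, 0.2, 3.1]
opening: 0.0267
grasp_force: 59.4
t 36.85 [0.5123 0.0693 0.0856] yaw 1.692 tilt [0.0013 0.    ] open 0.0267 grip 59.4 F [-0.8  0.2  3.1] M [0.   0.19 0.  ] j [ 0.47  0.42 -0.8   1.84  0.35  1.02 -0.36]
0.1403 -0.0150 -0.2245 0.0004 0.0000 -0.0001
```

```bash
python3 -m crank '0 0 -0.01 0 0 0 -1;0 0 -0.06 0 0 0 -1;0 0 -0.12 0 0 0 -1;0 0 -0.18 0 0 0 -1;0.03 -0.005 -0.22 0 0 0 -1;0.08 -0.01 -0.2245 0 0 0 -1;0.13 -0.015 -0.2245 0 0 0 -1;0.1403 -0.015 -0.2245 0 0 0 -1;0.1403 -0.015 -0.2245 0 0 0 -1;0.1403 -0.015 -0.2245 0 0 0 -1'|sed -n 2,6p
python3 - <<'E'
from h import *
st();rows([(*ct(0,-.09),.095,1.5708+CY)]);c,im=snap('wrist','pics/w10.png')
print([w2px(c,[*ct(x,y),z]).round() for x,y,z in((-.046,-.06,.059),(.046,-.06,.059),(-.046,-.1185,.105),(.046,-.1185,.105))])
E
```

```text
position: [0.4805, 0.205, 0.3091]
ee_rot: [2.085, 2.35, -0.001]
wrist_force: [0.0, 0.2, -1.8]
opening: 0.0263
grasp_force: 59.8
t 38.1 [0.4805 0.205  0.3091] yaw 1.6899 tilt [-0.0002 -0.0007] open 0.0263 grip 59.8 F [ 0.   0.2 -1.8] M [-0.03 -0.04  0.01] j [ 0.33  0.25 -0.96  1.52  0.21  1.48 -0.51]
0.0019 -0.0001 0.2141 -0.0001 0.0002 -0.0008
[array([268., 160.]), array([367., 159.]), array([264., 235.]), array([371., 235.])]
```

View pics/w10.png

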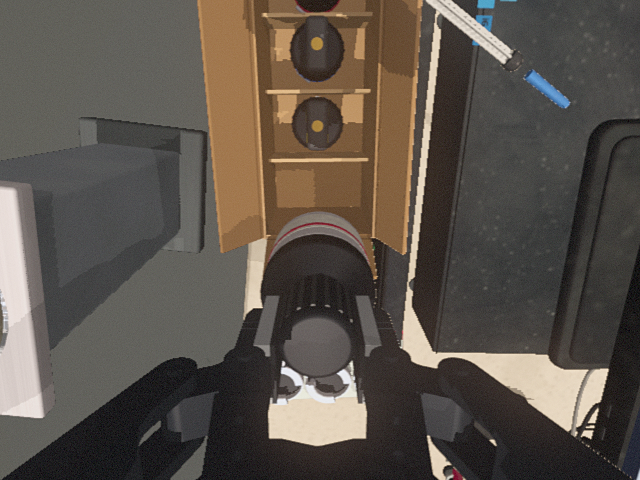

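The -0.06 partition appears at (317,160), as predicted. The three heads stand upright and the canister hangs over the last cell, so I'll lower it.

```bash
python3 -m crank '0.0008 0 0.05 0 0 0 -1;0.0008 0 0.1 0 0 0 -1;0.0008 0 0.14 0 0 0 -1;0.0008 0 0.165 0 0 0 -1;0.0008 0 0.185 0 0 0 -1;0.0008 0 0.205 0 0 0 -1;0.0008 0 0.213 0 0 0 -1;0.0008 0 0.217 0 0 0 -1;0.0008 0 0.22 0 0 0 -1;0.0008 0 0.22 0 0 0 -1'|sed -n 2,4p; python3 -c "
from h import *
st()"
```

```text
position: [0.4802, 0.2077, 0.0898]
ee_rot: [2.082, 2.352, 0.001]
wrist_force: [-0.7, -0.1, -2.5]
t 39.4 [0.4802 0.2077 0.0898] yaw 1.6923 tilt [0.001  0.0003] open 0.0262 grip 59.9 F [-0.7 -0.1 -2.5] M [ 0.01 -0.05 -0.01] j [ 0.24  0.45 -0.87  1.82  0.4   1.05 -0.66]
```

```bash
python3 -m crank '0 0 0.001 0 0 0 -1;0 0 0.002 0 0 0 -1;0 0 0.002 0 0 0 -0.2;0 0 0.002 0 0 0 0;0 0 0.002 0 0 0 0;0 0 -0.02 0 0 0 0;0 0 -0.06 0 0 0 0;0 0 -0.12 0 0 0 0;0.03 0 -0.18 0 0 0 0;0.06 0 -0.24 0 0 0 -1'|tail -1; python3 -m crank '0 0 -0.05 0 0 0 -1;0 0 -0.05 0 0 0 -1'|tail -1
python3 - <<'E'
from h import *
st();c,im=snap('wrist','pics/w11.png')
for t in ['flap_left_edge','flap_right_edge','flap_near_edge','flap_far_edge']: print(t,look('wrist',t))
E
```

```text
grasp_force: 0.0
grasp_force: 0.0
t 40.9 [0.4736 0.2647 0.375 ] yaw 1.6933 tilt [0.0057 0.0035] open -0.0002 grip 0.0 F [-0.5  0.1 -0.9] M [ 0.05 -0.02 -0.02] j [ 0.19  0.3  -0.98  1.34  0.25  1.62 -0.63]
flap_left_edge [(0.71, [0.457, 0.4201, 0.1093])]
flap_right_edge [(0.66, [0.4886, 0.1675, 0.1218])]
flap_near_edge [(0.69, [0.529, 0.3243, 0.1293]), (0.67, [0.4065, 0.3062, 0.1255]), (0.67, [0.4424, 0.006, 0.0096])]
flap_far_edge [(0.87, [0.5258, 0.3254, 0.1287])]
```

View pics/w11.png

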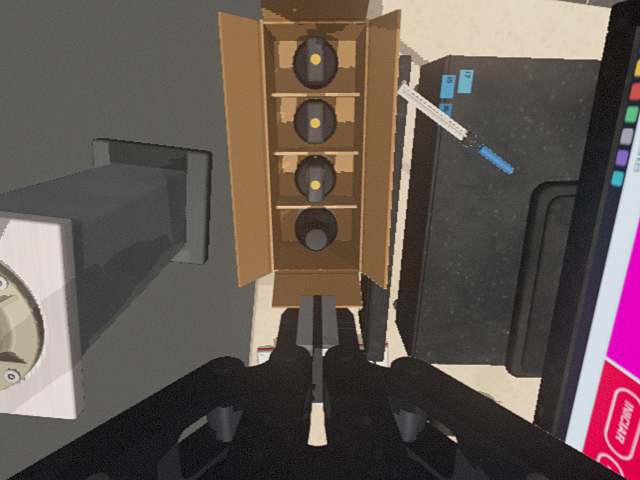

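All four objects stand upright in their cells: heads at (315,60), (315,122) and (315,180), canister at (316,235). The right flap's free edge is at v≈305, the near flap's edge runs (220,12)-(240,287), and the far flap's (400,12)-(387,287). Next I'll work out the flap angles and the height of the box behind the carton.

Run:
```python
from h import *
from scipy.optimize import minimize_scalar,least_squares
s=status.read_state()
c=cam('wrist',np.array([.4736,.2647,.375]),R.from_rotvec([0,0,0])*down(1.6933))
L=.0465
def solve(f,uv,ax):
    r=min(np.arange(.9,2.5,.01),key=lambda a:abs(w2px(c,f(a))[ax]-uv[ax])); print(r.round(2),np.round(f(r),3),w2px(c,f(r)).round(),uv); return r
P=lambda x,y,z:[*ct(x,y),z]
solve(lambda a:P(0,-.12+L*np.cos(a),.102+L*np.sin(a)),(316,305),1)
solve(lambda a:P(-.0475+L*np.cos(a),-.12,.105+L*np.sin(a)),(240,287),0)
solve(lambda a:P(-.0475+L*np.cos(a),.12,.105+L*np.sin(a)),(220,12),0)
solve(lambda a:P(.0475-L*np.cos(a),-.12,.105+L*np.sin(a)),(387,287),0)
solve(lambda a:P(.0475-L*np.cos(a),.12,.105+L*np.sin(a)),(400,12),0)
# left flap edge from w7: edge v=52
c=cam('wrist',np.array([.4663,.325,.3004]),down(1.695))
solve(lambda a:P(0,.12-L*np.cos(a),.102+L*np.sin(a)),(316,52),1)
cs=[cam('wrist',np.array(p),down(y)) for p,y in(([.4614,.3835,.3013],1.6935),([.4663,.325,.3004],1.695),([.4736,.2647,.375],1.6933))]
uv=[(481,220),(492,155),(466,75)]
r=least_squares(lambda X:np.concatenate([w2px(k,X)-u for k,u in zip(cs,uv)]),[.6,.35,.05]);print('sticker',r.x,r.cost)
```

```text
2.04 [0.486 0.156 0.143] [317. 305.] (316, 305)
2.22 [0.409 0.168 0.142] [240. 285.] (240, 287)
2.27 [0.378 0.406 0.141] [220.  10.] (220, 12)
2.03 [0.551 0.185 0.147] [387. 287.] (387, 287)
1.94 [0.518 0.423 0.148] [400.   8.] (400, 12)
2.05 [0.452 0.436 0.143] [317.  52.] (316, 52)
sticker [0.59968908 0.38615834 0.09928773] 9.991780583076212
```

```bash
cat >> h.py <<'E'
def crow(*ps):  # (carton x, carton y, tip z)
    rows([(*ct(x,y),z+.022,1.5708+CY) for x,y,z in ps])
E
python3 - <<'E'
from h import *
st();crow((0,-.175,.22),(0,-.175,.125),(0,-.13,.125),(0,-.10,.128),(0,-.095,.115),(0,-.092,.105),(0,-.092,.2))
E
```

```text
t 41.15 [0.4729 0.2622 0.3695] yaw 1.6917 tilt [-0.0021 -0.0013] open -0.0 grip 0.0 F [-0.9 -0.   0.8] M [0.01 0.07 0.  ] j [ 0.19  0.3  -0.97  1.35  0.25  1.62 -0.63]
-0.1408 0.0008 0.1277 -0.0007 0.0003 -0.0002
-0.1407 0.0011 0.2227 -0.0007 0.0003 -0.0002
-0.0957 0.0010 0.2226 -0.0007 0.0003 -0.0002
-0.0657 0.0010 0.2196 -0.0007 0.0003 -0.0002
-0.0607 0.0010 0.2326 -0.0007 0.0003 -0.0002
-0.0577 0.0010 0.2426 -0.0007 0.0003 -0.0002
-0.0578 0.0008 0.1476 -0.0007 0.0003 -0.0002
```

```bash
python3 -m crank '-0.06 0 0.04 0 0 0 -1;-0.12 0.001 0.07 0 0 0 -1;-0.141 0.001 0.12 0 0 0 -1;-0.141 0.001 0.18 0 0 0 -1;-0.141 0.001 0.22 0 0 0 -1;-0.141 0.001 0.22 0 0 0 -1;-0.12 0.001 0.22 0 0 0 -1;-0.095 0.001 0.22 0 0 0 -1;-0.08 0.001 0.22 0 0 0 -1;-0.065 0.001 0.219 0 0 0 -1'|sed -n 2,4p;python3 -m crank '0 0 0 0 0 0 -1'|tail -1
python3 - <<'E'
from h import *
st();crow((0,-.095,.115),(0,-.092,.105),(0,-.092,.2))
E
```

```text
position: [0.4823, 0.1991, 0.153]
ee_rot: [2.082, 2.351, 0.001]
wrist_force: [0.4, -0.8, 0.2]
grasp_force: 0.0
t 42.52 [0.4818 0.2    0.1527] yaw 1.6943 tilt [0.0007 0.0009] open -0.0002 grip 0.0 F [-0.5  0.3 -0.4] M [-0.03 -0.02 -0.03] j [ 0.29  0.37 -0.91  1.76  0.31  1.16 -0.58]
0.0019 -0.0009 0.0157 0.0003 -0.0003 0.0006
0.0049 -0.0009 0.0257 0.0003 -0.0003 0.0006
0.0050 -0.0008 -0.0693 0.0003 -0.0003 0.0006
```

```bash
python3 -m crank '0.002 0 0.015 0 0 0 -1;0.005 0 0.023 0 0 0 -1;0.005 0 0.0265 0 0 0 -1;0.005 0 0.0275 0 0 0 -1;0.005 0 0.0275 0 0 0 -1'|sed -n 2,4p;python3 -m crank '0 0 -0.04 0 0 0 -1;0 0 -0.1 0 0 0 -1;0.06 0 -0.12 0 0 0 -1;0.12 0 -0.12 0 0 0 -1;0.18 0 -0.12 0 0 0 -1;0.24 0 -0.12 0 0 0 -1;0.267 0 -0.12 0 0 0 -1;0.267 0 -0.12 0 0 0 -1' |tail -1
python3 - <<'E'
from h import *
st();crow((0,.175,.125),(0,.13,.125),(0,.10,.128),(0,.095,.115),(0,.092,.105),(0,.092,.2))
E
```

```text
position: [0.4814, 0.2028, 0.1265]
ee_rot: [2.082, 2.35, -0.002]
wrist_force: [-11.3, -9.1, 29.8]
grasp_force: 0.0
t 44.15 [0.4469 0.4708 0.2431] yaw 1.6964 tilt [-0.0026 -0.0001] open 0.0002 grip 0.0 F [-0.2  0.9  0.4] M [-0.02 -0.03  0.03] j [-0.29  0.6  -0.91  1.28  0.46  1.48 -1.03]
-0.0011 0.0012 0.0960 -0.0008 -0.0001 0.0013
-0.0461 0.0010 0.0960 -0.0008 -0.0001 0.0013
-0.0761 0.0009 0.0930 -0.0008 -0.0001 0.0013
-0.0811 0.0009 0.1060 -0.0008 -0.0001 0.0013
-0.0841 0.0009 0.1160 -0.0008 -0.0001 0.0013
-0.0841 0.0006 0.0210 -0.0008 -0.0001 0.0013
```

```bash
python3 -m crank '0 0.001 0.05 0 0 0.001 -1;0 0.001 0.09 0 0 0.001 -1;0 0.001 0.096 0 0 0.001 -1;-0.02 0.001 0.096 0 0 0.001 -1;-0.046 0.001 0.096 0 0 0.001 -1;-0.061 0.001 0.096 0 0 0.001 -1;-0.076 0.001 0.094 0 0 0.001 -1;-0.081 0.001 0.104 0 0 0.001 -1;-0.084 0.001 0.113 0 0 0.001 -1;-0.084 0.001 0.1155 0 0 0.001 -1'|sed -n 2,4p;python3 -m crank '0 0 0 0 0 0 -1;0 0 0 0 0 0 -1'|sed -n 2,4p
python3 - <<'E'
from h import *
st()
E
```

```text
position: [0.4596, 0.385, 0.1278]
ee_rot: [-2.085, -2.349, 0.003]
wrist_force: [-0.2, -0.5, 1.1]
position: [0.4599, 0.3859, 0.1292]
ee_rot: [-2.085, -2.349, -0.0]
wrist_force: [0.4, 0.0, -0.6]
t 45.65 [0.4599 0.3859 0.1292] yaw 1.6898 tilt [-0.0001  0.0005] open 0.0001 grip 0.0 F [ 0.4  0.  -0.6] M [ 0.05 -0.   -0.04] j [-0.11  0.58 -0.9   1.58  0.47  1.22 -0.97]
```

```bash
python3 -m crank '0 0 0.002 0 0 0 -1;0 0 0.003 0 0 0 -1;0 0 0.0045 0 0 0 -1;0 0 0.0045 0 0 0 -1'|sed -n 2,4p;python3 -m crank '0 0 -0.04 0 0 0 -1;0 0 -0.1 0 0 0 -1;-0.04 0 -0.14 0 0 -0.06 -1;-0.07 0 -0.14 0 0 -0.11 -1;-0.09 0 -0.14 0 0 -0.17 -1;-0.09 -0.04 -0.14 0 0 -0.23 -1;-0.09 -0.06 -0.14 0 0 -0.29 -1;-0.09 -0.09 -0.14 0 0 -0.35 -1;-0.09 -0.115 -0.14 0 0 -0.41 -1;-0.09 -0.115 -0.14 0 0 -0.46 -1' |tail -1; python3 -m crank '0 0 0 0 0 -0.04 -1;0 0 0 0 0 -0.04 -1'|tail -1;python3 - <<'E'
from h import *
st();rows([(*ct(x,y),z+.022,np.pi+CY) for x,y,z in ((-.115,0,.2),(-.115,0,.125),(-.07,0,.125),(-.04,0,.128),(-.03,0,.128),(-.022,0,.11),(-.02,0,.105),(-.02,0,.2),(.1,0,.2))])
c,im=snap('wrist','pics/w12.png')
E
```

```text
position: [0.4603, 0.3858, 0.1268]
ee_rot: [2.085, 2.348, 0.002]
wrist_force: [-3.9, -6.2, 16.9]
grasp_force: 0.0
grasp_force: 0.0
t 47.65 [0.3565 0.2824 0.2646] yaw -3.0241 tilt [ 0.0003 -0.0001] open -0.0002 grip 0.0 F [ 0.2 -0.2 -0.4] M [ 0.01 -0.06  0.02] j [ 0.59  0.23 -1.47  1.75  0.23  1.37  0.76]
0.0015 -0.0000 0.0426 -0.0000 0.0001 -0.0013
0.0015 -0.0000 0.1176 -0.0000 0.0001 -0.0013
-0.0435 0.0002 0.1176 -0.0000 0.0001 -0.0013
-0.0735 0.0003 0.1146 -0.0000 0.0001 -0.0013
-0.0835 0.0003 0.1146 -0.0000 0.0001 -0.0013
-0.0915 0.0004 0.1326 -0.0000 0.0001 -0.0013
-0.0935 0.0004 0.1376 -0.0000 0.0001 -0.0013
-0.0935 0.0004 0.0426 -0.0000 0.0001 -0.0013
-0.2135 0.0008 0.0427 -0.0000 0.0001 -0.0013
```

View pics/w12.png

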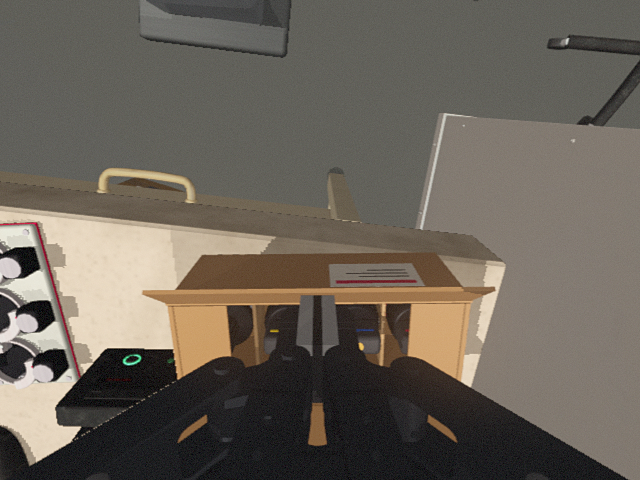

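Both short flaps lie flat (panels at (205,340) and (435,340)), and the near flap still stands with its edge at v≈293. Joint 3 is close to its limit, so I go down step by step.

```bash
python3 -m crank '0 0 0.04 0 0 0 -1;0 0 0.08 0 0 0 -1;0 0 0.1176 0 0 0 -1;0 0 0.1176 0 0 0 -1'|sed -n 2,4p;python3 -c "
from h import *
st()"; python3 -m crank '-0.02 0 0 0 0 0 -1;-0.045 0 0 0 0 0 -1;-0.06 0 0 0 0 0 -1;-0.075 0 -0.003 0 0 0 -1;-0.085 0 -0.003 0 0 0 -1;-0.093 0 0.012 0 0 0 -1;-0.095 0 0.017 0 0 0 -1;-0.095 0 0.018 0 0 0 -1;-0.095 0 0.018 0 0 0 -1'|sed -n 2,4p;python3 -c "
from h import *
st()"
```

```text
position: [0.3551, 0.2815, 0.1452]
ee_rot: [0.184, -3.132, 0.003]
wrist_force: [0.4, -0.2, 0.4]
t 48.2 [0.3551 0.2815 0.1452] yaw -3.0244 tilt [-0.0041 -0.002 ] open 0.0 grip 0.0 F [ 0.4 -0.2  0.4] M [-0.01  0.04 -0.  ] j [ 0.39  0.37 -1.31  1.93  0.39  1.15  0.62]
position: [0.4507, 0.2931, 0.1299]
ee_rot: [-0.186, 3.136, -0.003]
wrist_force: [-4.9, -7.3, 18.6]
t 49.33 [0.4507 0.2931 0.1299] yaw -3.0233 tilt [ 0.0004 -0.002 ] open -0.0005 grip 9.3 F [-4.9 -7.3 18.6] M [-1.64  1.09 -0.03] j [ 0.23  0.55 -1.14  1.74  0.54  1.21  0.63]
```

```bash
python3 -m crank '0 0 -0.03 0 0 0 -1;0 0 -0.08 0 0 0 -1;-0.03 0 -0.1 0 0 0 -1;-0.08 0 -0.1 0 0 0 -1;-0.12 0 -0.1 0 0 0 -1;-0.12 0 -0.1 0 0 0 -1;-0.12 0 -0.1 0 0 0 -1'|tail -1;python3 - <<'E'
from h import *
st();rows([(*ct(x,y),z+.022,np.pi+CY) for x,y,z in ((.1,0,.2),(.1,0,.125),(.07,0,.125),(.04,0,.128),(.03,0,.128),(.022,0,.11),(.02,0,.107))])
c,im=snap('wrist','pics/w13.png')
E
```

```text
grasp_force: 0.0
t 50.2 [0.569  0.3083 0.2282] yaw -3.0219 tilt [-0.0016 -0.    ] open 0.0001 grip 0.0 F [ 0.   0.4 -0.1] M [ 0.06  0.01 -0.03] j [ 0.11  0.67 -1.09  1.3   0.59  1.5   0.77]
0.0005 -0.0000 0.0062 0.0001 -0.0005 -0.0006
0.0004 -0.0001 0.0812 0.0001 -0.0005 -0.0006
0.0304 -0.0001 0.0812 0.0001 -0.0005 -0.0006
0.0604 -0.0002 0.0783 0.0001 -0.0005 -0.0006
0.0704 -0.0002 0.0783 0.0001 -0.0005 -0.0006
0.0783 -0.0002 0.0963 0.0001 -0.0005 -0.0006
0.0803 -0.0002 0.0993 0.0001 -0.0005 -0.0006
```

View pics/w13.png

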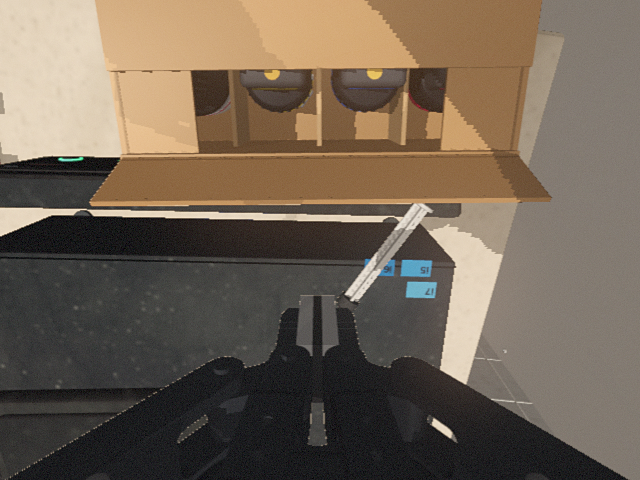

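The near and short flaps lie flat and the far one stands open. A pipette lies on the box near (385,255), so I push 50 mm to its left.

```bash
python3 -m crank '0 -0.05 0.006 0 0 0 -1;0.003 -0.05 0.04 0 0 0 -1;0.003 -0.05 0.076 0 0 0 -1;0.003 -0.05 0.077 0 0 0 -1;0.03 -0.05 0.078 0 0 0 -1;0.045 -0.05 0.078 0 0 0 -1;0.06 -0.05 0.077 0 0 0 -1;0.07 -0.05 0.077 0 0 0 -1;0.078 -0.05 0.092 0 0 0 -1;0.08 -0.05 0.0985 0 0 0 -1'|sed -n 2,4p;python3 -m crank '0 0 0 0 0 0 -1;0 0 0.001 0 0 0 -1;0 0 0.001 0 0 0 -1'|sed -n 2,4p
```

```text
position: [0.4959, 0.2483, 0.1295]
ee_rot: [0.186, -3.135, 0.001]
wrist_force: [0.3, -1.7, 19.6]
position: [0.4962, 0.2485, 0.1298]
ee_rot: [0.186, -3.135, 0.001]
wrist_force: [-4.6, -3.4, 11.3]
```

```bash
python3 -m crank '0 0 -0.03 0 0 0 -1;0 0 -0.08 0 0 0 -1;0 0 -0.14 0 0 0 -1;-0.04 0 -0.18 0 0 0 -1;-0.09 0 -0.2 0 0 0 -1;-0.09 0 -0.2 0 0 0 -1;-0.09 0 -0.2 0 0 0 -1'|tail -1;python3 - <<'E'
from h import *
st(); c,im=snap('wrist','pics/w14.png')
E
```

```text
grasp_force: 0.0
t 52.75 [0.5854 0.2598 0.3282] yaw -3.0224 tilt [-0.0021  0.0001] open -0.0002 grip 0.0 F [-0.6  0.1  0.4] M [0.06 0.05 0.07] j [ 0.17  0.62 -1.13  1.14  0.56  1.68  0.89]
```

View pics/w14.png

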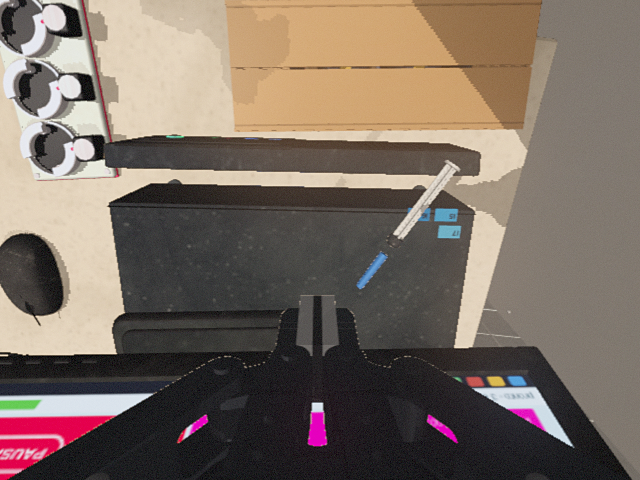

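The carton is closed: both long flaps are flat with a thin seam at v≈67, and the hand is clear.

```bash
python3 -c "
from bench import ctrl
print(ctrl.job_done())"
```

```text
the job is handed in; nothing more can be done
None
```

I packed all three heads and the canister upright in the carton's cells, folded the short flaps and then the long ones flat over them, and handed the job in at about 53 s; the verdict was not shown to me.

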